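# Drive the pin out of a clamped gate hinge and catch it in the hardware tray

### The job

The old gate hinge is clamped in the blue vise and its pin has to come out. Slide the grey hardware tray along the bench until it lies below the end of the hinge where the pin's head shows, then drive the pin right out from its plain end with the pin punch, so that it drops head first into the tray; it must not land on the bench, and do not take hold of the pin or touch it with the fingers. Finally lay the punch down on the rubber mat and leave the tray with the pin in it under the hinge; the screwdriver, level, hex keys, screw jar and spare hinge stay where they are.

Things in the scene. Friction and masses are not known exactly. Their poses are not given: they have to be found in the camera images.
- vise: Blue bench vise, fixed, a steel gate hinge clamped upright in it by its folded leaves. Origin on the bench under the middle of the jaws; y along the hinge, -x towards its screw handle, which reaches x = -130 mm at 45 to 115 mm height. Jaws 50 mm wide (y), 64 to 114 mm high; below them only the foot, 40 mm (y) by 150 mm (x), so a low tray can be pushed in below the jaws as far as the foot.
- hinge_entry (a point): Middle of the open mouth of the hinge's steel barrel on the side of the pin's plain tail, 132 mm above the bench; the punch goes in here. The barrel is level, 56 mm long, 20 mm outside, 8 mm above the jaws, and stands 12 mm out beyond them at hinge_exit. Its bore, 12 mm across, goes straight to hinge_exit. Axes as the vise: +y along the bore from hinge_entry to hinge_exit, z up.
- hinge_exit (a point): Middle of the other mouth of the same barrel, 56 mm from hinge_entry, where the pin's head shows and the pin comes out. Same axes.
- catch (a point): A point in the air on the bore's line, 30 mm beyond hinge_exit: the tray is to lie below it. Same axes.
- pin: Brass hinge pin: shank 10 mm thick, 54 mm long, ball head 14 mm. Origin on its axis at mid-shank, y towards the head: tail at y = -27 mm, ball centred at +31 mm. At first its tail is 0 to 4 mm inside hinge_entry. It takes 5 to 12 N to drive and is free once the tail has passed mid-barrel, but falls only when driven the barrel's whole length; it then tips and drops just beyond the mouth.
- tray: The open grey plastic hardware tray, loose, about 0.2 kg, outside 110 mm (x) by 160 mm (y) by 40 mm high, walls and floor 3 mm. Origin at the centre of its underside. It lies to the robot's left and may be pushed or hooked by its walls, from the outside or inside.
- punch_grip (a point): Middle of the pin punch's red square-section handle, on its axis; x towards the tip. Handle 20 mm thick, x = -50 to +50 mm; 14 mm steel striking end to -65; 7 mm round shank from +50 to the tip at +130. About 0.18 kg, centre of mass within 5 mm of here. It lies in one of three places on the rubber mat, tip roughly to the robot's left, axis 10 mm above the mat.
- punch_tip (a point): The punch's tip (end of the shank, 5.6 mm across, on the axis), 130 mm from punch_grip. Same axes.
- mat: Black rubber mat, fixed, 270 mm (x) by 250 mm (y) and 3 mm thick, origin at the centre of its underside, to the robot's right. Punch, screwdriver and level lie on it side by side, about 80 mm apart.
- screwdriver: Yellow-handled screwdriver, 190 mm long, handle 26 mm thick, lying on the mat; x axis along it towards the blade. Leave it alone.
- level: Small aluminium spirit level, 196 mm (x) by 21 mm by 41 mm high, standing on its edge on the mat; origin at the centre of its underside. Leave it alone.
- hex_keys: Stainless hex keys in a black holder, 84 mm (y) by 24 mm, keys up to 78 mm high and reaching 20 mm to its +x side; stands beside the vise on its -x side, to the left of the screw handle. Origin at the centre of its underside. Leave it alone.
- screw_jar: Glass jar of 50 mm diameter, 70 mm high, orange cap; stands on the other (+x) side of the vise, to the left. Origin at the centre of its underside. Leave it alone.
- spare_hinge: A second hinge lying open on the bench behind the vise, 72 mm (x) by 70 mm (y) by 16 mm high, origin at the centre of its underside. Leave it alone.
There are look-alikes about, which are no part of the job. Of the things like the part that bears punch_grip, leave any that is green; of the rest the larger one is meant.

How it is judged:
By the outcome, as a careful person would: the job done as asked, in the order asked, and still so for the second after the job is handed in, with the robot touching nothing.
It also fails if it takes over 72 s, if anything falls off the work surface, if the arm or the gripper's body presses on something with over 40 N, if the wrist force passes 120 N, or if a joint passes its speed limit or range.

### The arm

A 6-joint arm with a two-finger parallel gripper is mounted at the origin on the work surface. World frame = base frame: x ahead of the robot, y to its left, z up, the work surface at z = 0. Lengths are in mm, angles in rad, forces in N, time in s.
With the tool pointing down it reaches from about 275 to 1000 mm from the base axis. Payload 8.4 kg.
Tool frame: the origin (TCP) lies midway between the tips of the shut fingers; the grasp point (between the pads) lies 19 mm behind it; z points along the fingers, y is the line along which they close (so a half turn about z gives the same grasp; the last joint's range is limited). The gripper opens to 85 mm and grips with 20 to 120 N. Pads are 22 mm wide; open, the fingers measure 114 mm over their backs; the gripper's body (76 mm by 85 mm) begins 54 mm behind the grasp point. The pads swing forward as they close: fully open they stand 13 mm farther back than shut.
Start: joints at [1.267, 0.353, 1.633, -0, 1.155, -0.002], TCP at [185.773, 596.755, 231.281] pointing down, gripper open.
Joint ranges: [-2.63, 2.63], [-0.92, 2.1], [0.06, 2.66], [-1.3, 4.44], [0, 2.69], [-3.02, 3.02]. Speed limits (rad/s): [2.22, 2.22, 2.79, 3.14, 3.14, 3.14].

### API

Orientations are given as [roll, pitch, yaw] about the fixed x, y, z axes, in that order (R = Rz(yaw) Ry(pitch) Rx(roll)).
In Python, from rig import telemetry, optics, r gives the robot as it stands.
- The arm moves only by the tool play_rows, never from a script. Its arguments are lists of equal length, an entry for each row: "dp": the shift along the tool's x, y, z in units of 40 mm (1.0 is 40 mm), a list of three; "rot": the turn, a rotation vector about the tool's x, y, z in units of 6 degrees (1.0 is 6 degrees), a list of three. In form: {"dp": [[tx, ty, tz], ...], "rot": [[ax, ay, az], ...]}. A call has 1 to 5 rows; each row is the pose to reach, as a shift and turn from the pose commanded when the call began, along the tool's axes at that moment; what a row does not reach only later rows make up. A row lasts 1/12 s, in which the tool goes at most 41.7 mm and 7.16 degrees, less where a joint would pass 70% of its speed; a pose out of reach is approached as far as the arm can. A call with a gripper value outside its range is refused whole. "fingers" is the opening, from 0 (shut) to 1 (fully open), set as the call begins (left out, the last holds). The fingers move at their own pace and stop on an object; "grip_force" is the grip in N (left out, the last holds). Time passes only in rows, so rows that repeat a pose let the fingers close. It gives the time, the measured TCP pose, the force, the opening and the grip force at its end, in the units of the state.
- telemetry.sense(): the state, without advancing time (a new reading comes with each control period).
- optics.grab_frame(name): name is "side" or "top" or "wrist"; returns a dict with "color" (480x640x3 uint8, red, green, blue), "mtx" (3x3 intrinsics, pixels), "R" (3x3) and "t" (3): a world point X has camera coordinates R X + t; the wrist camera has in their place "mount" (4x4, takes a point from camera to tool coordinates, whose origin is the TCP and whose axes are the flange's). Camera axes: x right, y down, z forward; pixel columns grow to the right and rows downward; lengths in mm; the calibration is good to about 2 mm. A picture is of the moment at which its call begins: read the wrist's pose just before it. There is no depth.
- r.sign_off(): hands the job in; it is judged then, once.
The state is a dict: "clock": time; "qpos": joint angles; "qvel": joint speeds; "joint_efforts": joint torques, N m; "eef_pos": TCP position; "tcp_rot": TCP orientation; "contact_force": force on the tool from outside, world axes, zero at the start; "wrist_torque": the same for the moment, N m; "opening": opening from 0.0 (shut) to 1.0 (fully open); "grasp_force": force on a finger pad.
Only numpy, scipy, OpenCV 4.12 (cv2) and the standard library are available. Lean on these libraries where they do the work, as an engineer would, in place of code of your own. Each camera call takes 0.05 s, during which the arm holds its last target. There are 200 camera calls.

## Working session

There is one attempt and no reset: what is moved stays moved. The work goes in short steps, Python scripts to look and compute and a tool call to move; the robot and the scene stay as the last step left them, time stands still between calls to the robot, and variables do not carry over. Pictures are saved under pics/ and viewed, at most 10 in all, crops included, and the job is handed in when it is done.

Besides the shell and the picture viewer there is one more tool, called after ">>>" as a command line: name --argument value ..., lists and objects as JSON in quotes. play_rows: Moves the arm, as the interface text tells. Its arguments: {"type":"object","properties":{"dp":{"type":"array"},"rot":{"type":"array"},"fingers":{"type":"number"},"grip_force":{"type":"number"}},"required":["dp","rot"]}

```bash
ls; mkdir -p pics
python3 - <<'E'
from rig import telemetry, optics, r
import cv2
print(telemetry.sense())
for n in ("top","side"):
    f=optics.grab_frame(n); cv2.imwrite(f"pics/{n}0.png",f["color"][:,:,::-1]); print(n,f["mtx"],f["R"],f["t"])
f=optics.grab_frame("wrist");print(f["mtx"],f["mount"])
E
```

```text
pics
{'clock': 0.0, 'qpos': array([ 1.26661239e+00,  3.53662379e-01,  1.63413938e+00,  1.76100510e-05,
        1.15517944e+00, -2.40320994e-03]), 'qvel': array([-8.07063526e-05, -2.96854245e-04, -3.56654941e-04, -1.10736650e-04,
       -1.11719025e-03,  1.06917730e-03]), 'joint_efforts': array([-2.76572660e-03, -6.05234671e+01, -3.42068839e+01, -2.97097486e-04,
        9.06986796e-03,  1.89803757e-06]), 'eef_pos': array([185.61800461, 596.30506252, 230.55053967]), 'tcp_rot': array([-3.14020415e+00, -1.94378950e-05,  2.83980479e+00]), 'contact_force': array([ 0.89352086, -0.27576008,  0.65595694]), 'wrist_torque': array([ 0.00175472, -0.05124242,  0.00347733]), 'grasp_force': 0.0, 'opening': 0.9983426069742184}
top [[499.62005918   0.         325.01952091]
 [  0.         499.62005918 234.22428614]
 [  0.           0.           1.        ]] [[-0.01411409 -0.99986417  0.00851133]
 [-0.99940672  0.01383916 -0.03153859]
 [ 0.03141652 -0.00895141 -0.99946629]] [-131.82938495  446.82707805 1074.53130219]
side [[489.47228238   0.         328.78591588]
 [  0.         489.47228238 244.99948365]
 [  0.           0.           1.        ]] [[ 0.82499301 -0.56502808  0.0113932 ]
 [-0.39234384 -0.58713526 -0.70805261]
 [ 0.40675895  0.57966841 -0.70606777]] [-434.19395987  197.84515137  979.00144217]
[[389.26386366   0.         320.81657613]
 [  0.         389.26386366 236.07901845]
 [  0.           0.           1.        ]] [[ 1.13413423e-03 -9.60014131e-01 -2.79949250e-01  7.18124918e+01]
 [ 9.99999354e-01  1.06665448e-03  3.93393188e-04  2.06249234e-01]
 [-7.90538980e-05 -2.79949515e-01  9.60014720e-01 -1.41188477e+02]
 [ 0.00000000e+00  0.00000000e+00  0.00000000e+00  1.00000000e+00]]
```

View pics/top0.png

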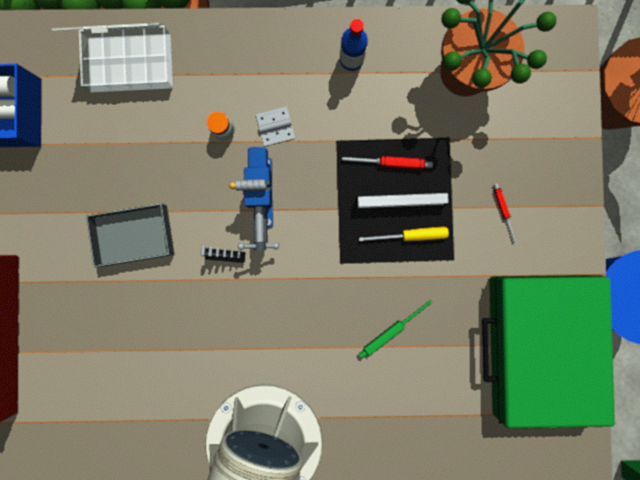

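View pics/side0.png

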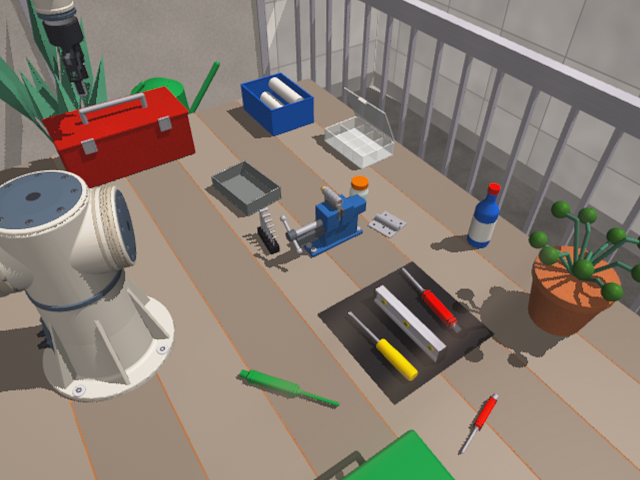

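The top view shows the vise at about (257,190), with the brass head to the left at (233,184). The tray is at (131,237), the red punch on the mat's far row at (342–433,161), and the hex keys at (222,255). The small red tool off the mat and the green one are the look-alikes. The side view agrees.

```bash
cat > h.py <<'E'
import numpy as np, cv2
from rig import telemetry, optics, r
from scipy.spatial.transform import Rotation as Ro
def pose():
    s=telemetry.sense(); return Ro.from_euler('xyz',s["tcp_rot"]).as_matrix(), np.array(s["eef_pos"])
def look(name,save=None):
    Rt,p=pose(); f=optics.grab_frame(name)
    if name=="wrist":
        M=f["mount"]; Rc=Rt@M[:3,:3]; c=Rt@M[:3,3]+p
    else: Rc=f["R"].T; c=-Rc@f["t"]
    if save: cv2.imwrite(f"pics/{save}.png",f["color"][:,:,::-1])
    return dict(img=f["color"],K=f["mtx"],Rc=Rc,c=c)
def ray(v,px,z):
    px=np.atleast_2d(np.asarray(px,float)); d=(v["Rc"]@np.linalg.inv(v["K"])@np.c_[px,np.ones(len(px))].T).T
    return v["c"]+d*((z-v["c"][2])/d[:,2])[:,None]
def proj(v,X):
    q=(np.atleast_2d(X)-v["c"])@v["Rc"]; q=q@v["K"].T; return q[:,:2]/q[:,2:]
def big(m,n=1):
    cs=sorted(cv2.findContours(m.astype(np.uint8),cv2.RETR_EXTERNAL,cv2.CHAIN_APPROX_NONE)[0],key=cv2.contourArea)[::-1]
    return cs[:n]
def tomove(target,yaw=None,R=None):
    "dp in 40 mm units and rot in 6 deg units to reach target pointing down at yaw"
    Rt,p=pose(); Rg=Ro.from_euler('xyz',[np.pi,0,yaw]).as_matrix() if R is None else R
    return np.round(Rt.T@(np.array(target)-p)/40,3), np.round(np.degrees(Ro.from_matrix(Rt.T@Rg).as_rotvec())/6,3)
E
python3 - <<'E'
from h import *
v=look("top"); print("cam",v["c"], look("side")["c"])
hsv=cv2.cvtColor(v["img"],cv2.COLOR_RGB2HSV); H,S,V=[hsv[...,i].astype(int) for i in range(3)]
def roi(m,a,b,c,d):
    o=np.zeros_like(m,np.uint8); o[b:d,a:c]=m[b:d,a:c]; return o
ry=lambda c,z: np.round(ray(v,c,z)[:,:2],1).tolist()
c=big(roi((S<45)&(V<150)&(V>30),70,190,190,290))[0]; rc=cv2.minAreaRect(c); print("tray px",rc, "rim",ry(cv2.boxPoints(rc),40))
c=big(roi((H>100)&(H<125)&(S>120),220,130,290,260))[0]; rc=cv2.minAreaRect(c); print("vise px",rc,"z114",ry(cv2.boxPoints(rc),114))
c=big(roi(((H<8)|(H>172))&(S>140),330,140,460,180))[0]; rc=cv2.minAreaRect(c); print("punch red",rc,ry(cv2.boxPoints(rc),13))
print("tip",ry([[342,160]],13),"head/barrel",ry([[233,184.5],[270,183.5]],132))
print("hexkeys",ry([[203,247],[245,263]],20),"jar cap",ry([[218,123]],70),"mat",ry([[337,140],[448,138],[454,261],[341,264]],3))
x=v["img"][190:290,70:300]; y=v["img"][100:280,200:360]
a=cv2.resize(v["img"][190:290,70:300],None,fx=3,fy=3,interpolation=2); b=cv2.resize(v["img"][100:290,190:350],None,fx=3,fy=3,interpolation=2)[:300]
cv2.imwrite("pics/crop1.png",np.vstack([a,np.hstack([cv2.resize(v["img"][140:240,190:300],None,fx=3,fy=3,interpolation=2),np.zeros((300,360,3),np.uint8)])])[:,:,::-1])
E
```

```text
cam [ 410.94330014 -128.37661419 1089.1721594 ] [  37.61270779 -696.66611866  836.27299718]
tray px ((130.21621704101562, 238.7972869873047), (64.1156005859375, 84.00788116455078), 80.53767395019531) rim [[493.1, 367.6], [519.9, 194.3], [386.9, 172.9], [360.6, 345.5]]
vise px ((257.9276123046875, 163.8689727783203), (26.90673828125, 32.80296325683594), 4.763641834259033) z114 [[551.7, 21.6], [616.0, 15.6], [611.0, -36.8], [546.7, -30.8]]
punch red ((401.52642822265625, 162.15586853027344), (46.6314697265625, 12.041351318359375), 4.39870548248291) [[590.2, -254.5], [616.4, -256.9], [607.3, -357.7], [581.2, -355.2]]
tip [[605.1, -177.1]] head/barrel [[539.0, 38.4], [540.0, -32.6]]
hexkeys [[420.9, 122.9], [385.5, 33.7]] jar cap [[674.3, 78.8]] mat [[651.0, -167.2], [652.5, -410.8], [382.9, -418.0], [379.9, -171.9]]
```

View pics/crop1.png

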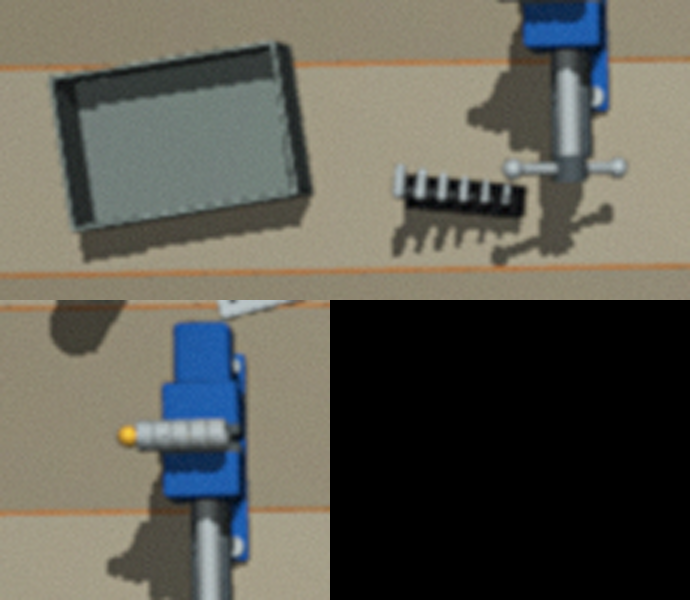

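The crop shows the tray rim corners at about (87,216), (162,204), (170,254) and (96,267). The brass head is at (233,185) and the barrel runs from (236,185) to (266,184).

Run:
```python
from h import *
v=look("top")
q=ray(v,[(87.3,215.7),(162,204.3),(170,254.3),(95.7,266.7)],40)[:,:2]; print(q.round(1)); print([np.linalg.norm(q[i]-q[i-1]).round(1) for i in range(4)])
d=q[0]-q[1]+q[3]-q[2]; th=np.arctan2(-d[0],d[1]); c=q.mean(0); print("tray",c,np.degrees(th))
g=c+78.5*np.array([-np.sin(th),np.cos(th)]); print("grasp",g,"move",tomove([g[0],g[1],80],np.pi+th))
```

```text
[[489.6 359.7]
 [511.5 203.5]
 [406.4 187.2]
 [382.7 342.1]]
[np.float64(108.4), np.float64(157.7), np.float64(106.4), np.float64(156.7)]
tray [447.55621927 273.14000933] 8.33069687728905
grasp [436.18264235 350.81170139] move (array([-7.805, -4.005,  3.778]), array([-4.00e-03, -1.00e-03, -4.27e+00]))
```

>>> play_rows --dp '[[-0.8, -0.4, 0.38], [-1.6, -0.8, 0.76], [-2.4, -1.2, 1.14], [-3.2, -1.6, 1.52], [-4.0, -2.0, 1.9]]' --rot '[[0, 0, 0], [0, 0, 0], [0, 0, 0], [0, 0, 0], [0, 0, 0]]' --fingers 0.5

```text
clock: 0.72
eef_pos: [315.6, 471.6, 154.7]
tcp_rot: [3.141, 0.0, 2.84]
contact_force: [0.7, 0.4, -0.7]
opening: 0.499
grasp_force: 0.0
```

>>> play_rows --dp '[[-0.8, -0.4, 0.38], [-1.6, -0.8, 0.76], [-2.4, -1.2, 1.14], [-3.2, -1.6, 1.52], [-3.8, -2.0, 1.88]]' --rot '[[0, 0, -0.9], [0, 0, -1.8], [0, 0, -2.7], [0, 0, -3.6], [0, 0, -4.27]]'

```text
clock: 1.13
eef_pos: [438.1, 349.8, 79.5]
tcp_rot: [3.141, 0.001, -2.992]
contact_force: [1.4, 0.3, -0.2]
opening: 0.498
grasp_force: 0.0
```

Run:
```python
from h import *
look("wrist","w1"); print(pose()[1],telemetry.sense()["tcp_rot"]); print(tomove([436,351,16],3.287))
```

```text
[438.77332491 345.77419528  76.9239376 ] [-3.13862918e+00 -1.67900030e-03 -2.98793914e+00]
(array([0.046, 0.144, 1.523]), array([-0.028, -0.016,  0.079]))
```

View pics/w1.png

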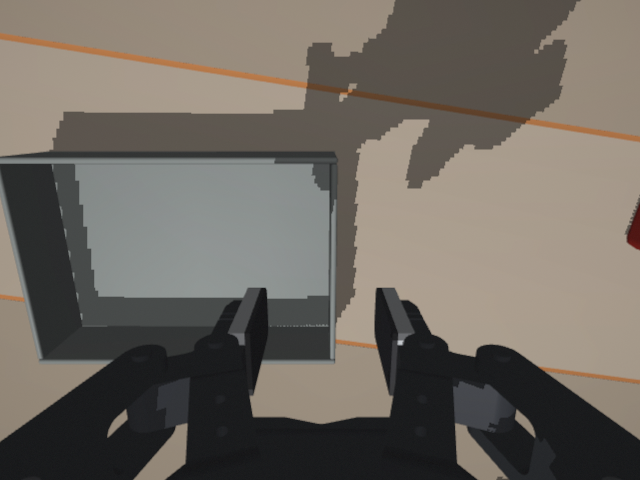

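The wrist view shows the tray's left (+y) rim wall as a vertical line at column 333, from (334,157) to (332,360). It runs between the fingers.

Run:
```python
from h import *
v=look("wrist"); q=ray(v,[(334.5,157),(332.5,360)],40); print(q.round(1), np.linalg.norm(q[0]-q[1])); m=q.mean(0); d=q[1]-q[0]
th=np.arctan2(d[1],d[0]); print(np.degrees(th)); print(tomove([m[0],m[1],16],np.pi+th)); print(pose()[1])
```

```text
[[381.6 343.6  40. ]
 [485.2 359.7  40. ]] 104.81345097793663
8.855513950963086
(array([0.075, 0.122, 1.547]), array([-0.023, -0.026, -0.093]))
[437.21895921 347.4053557   77.8779958 ]
```

>>> play_rows --dp '[[0.07, 0.12, 0.5], [0.07, 0.12, 1.0], [0.07, 0.12, 1.4], [0.07, 0.12, 1.5], [0.07, 0.12, 1.5]]' --rot '[[0, 0, -0.09], [0, 0, -0.09], [0, 0, -0.09], [0, 0, -0.09], [0, 0, -0.09]]'

```text
clock: 1.65
eef_pos: [431.8, 355.5, 19.3]
tcp_rot: [-3.141, -0.002, -2.987]
contact_force: [0.2, 0.9, -0.0]
opening: 0.5
grasp_force: 0.0
```

>>> play_rows --dp '[[0, 0, 0], [0, 0, 0], [0, 0, 0], [0, 0, 0], [0, 0, 0]]' --rot '[[0, 0, 0], [0, 0, 0], [0, 0, 0], [0, 0, 0], [0, 0, 0]]' --fingers 0 --grip_force 30

```text
clock: 2.07
eef_pos: [433.2, 356.2, 21.2]
tcp_rot: [3.141, 0.001, -2.987]
contact_force: [-1.2, -0.3, 7.1]
opening: 0.024
grasp_force: 32.1
```

>>> play_rows --dp '[[0, 0, 0], [0, 0, 0], [0, 0, 0], [0, 0, 0], [0, 0, 0]]' --rot '[[0, 0, 0], [0, 0, 0], [0, 0, 0], [0, 0, 0], [0, 0, 0]]'

```text
clock: 2.48
eef_pos: [433.2, 356.2, 21.2]
tcp_rot: [3.141, 0.001, -2.987]
contact_force: [-1.7, -0.2, 6.4]
opening: 0.029
grasp_force: 32.1
```

Run:
```python
from h import *
print(pose()[1],telemetry.sense()["tcp_rot"]); 
# barrel fit in top: grey/bright barrel and brass head
v=look("top"); hsv=cv2.cvtColor(v["img"],cv2.COLOR_RGB2HSV)[165:205,222:285].astype(int)
m=(hsv[...,0]>12)&(hsv[...,0]<32)&(hsv[...,1]>150)&(hsv[...,2]>120); ys,xs=np.nonzero(m); print("brass",xs.mean()+222,ys.mean()+165,len(xs), ray(v,[[xs.mean()+222,ys.mean()+165]],132))
```

```text
[433.15036985 356.18100771  21.18378731] [ 3.14056056e+00  1.33843334e-03 -2.98714777e+00]
brass 232.1153846153846 184.69230769230768 26 [[538.62879288  40.05362875 132.        ]]
```

>>> play_rows --dp '[[-0.4, -0.2, -0.05], [-0.9, -0.4, -0.05], [-1.5, -0.7, -0.05], [-2.0, -0.95, -0.05], [-2.48, -1.15, -0.05]]' --rot '[[0, 0, 0.3], [0, 0, 0.6], [0, 0, 0.9], [0, 0, 1.2], [0, 0, 1.47]]'

```text
clock: 2.95
eef_pos: [539.0, 324.9, 22.4]
tcp_rot: [3.141, 0.0, 3.141]
contact_force: [0.5, 0.5, -1.9]
opening: 0.026
grasp_force: 30.9
```

>>> play_rows --dp '[[0, -0.5, 0], [0, -1.1, 0], [0, -1.7, 0], [0, -2.3, 0], [0, -2.8, 0]]' --rot '[[0, 0, 0], [0, 0, 0], [0, 0, 0], [0, 0, 0], [0, 0, 0]]'

```text
clock: 3.37
eef_pos: [537.6, 211.9, 22.2]
tcp_rot: [-3.141, -0.0, -3.141]
contact_force: [0.2, -0.5, -1.5]
opening: 0.029
grasp_force: 30.9
```

>>> play_rows --dp '[[0, 0, 0], [0, 0, 0], [0, 0, 0]]' --rot '[[0, 0, 0], [0, 0, 0], [0, 0, 0]]'

```text
clock: 3.62
eef_pos: [538.2, 213.8, 22.4]
tcp_rot: [3.141, 0.001, -3.141]
contact_force: [-0.7, 0.0, -1.7]
opening: 0.026
grasp_force: 30.9
```

Run:
```python
from h import *
print(pose()[1],telemetry.sense()["tcp_rot"]); look("wrist","w2")
```

```text
[538.2194474  213.83794834  22.39041536] [ 3.14108360e+00  6.84093122e-04 -3.14132106e+00]
```

View pics/w2.png

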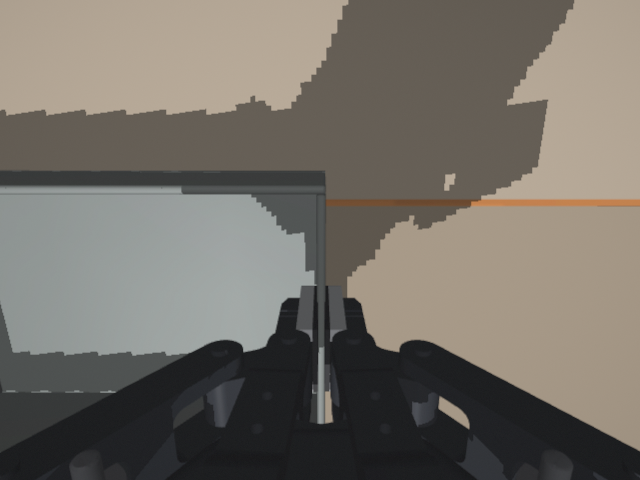

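The view shows the left wall pinched between the pads at column 322. The tray's near rim is level at row 187, which puts its edge at x ≈ 486 and the tray centre at x ≈ 541, with yaw ≈ 0.

>>> play_rows --dp '[[0.01, -0.2, 0], [0.03, -0.4, 0], [0.04, -0.6, 0], [0.04, -0.77, 0], [0.04, -0.77, 0]]' --rot '[[0, 0, 0], [0, 0, 0], [0, 0, 0], [0, 0, 0], [0, 0, 0]]'

```text
clock: 4.08
eef_pos: [535.9, 181.1, 22.0]
tcp_rot: [-3.141, -0.001, -3.142]
contact_force: [0.4, -0.5, -1.4]
opening: 0.028
grasp_force: 31.0
```

Run:
```python
from h import *
print(pose()[1],telemetry.sense()["contact_force"]); v=look("side"); u=look("top")
a=cv2.resize(v["img"][150:270,240:400],None,fx=2.5,fy=2.5,interpolation=2); b=cv2.resize(u["img"][130:250,140:300],None,fx=2.5,fy=2.5,interpolation=2)
cv2.imwrite("pics/crop2.png",np.hstack([a,b])[:,:,::-1])
```

```text
[535.91835233 181.13741177  21.98162852] [ 0.44665999 -0.52034414 -1.40939455]
```

View pics/crop2.png

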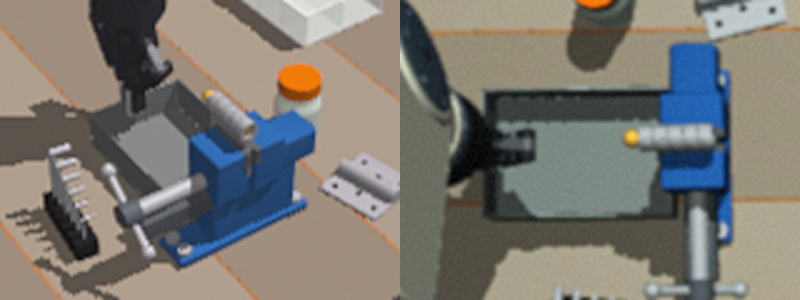

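The side and top crops show the tray lying under the barrel's exit, with its near wall beside the foot. The entry mouth is at about (339,201) in the side image. I'll release the tray, rise, and look at the barrel from above.

>>> play_rows --dp '[[0, 0, 0], [0, 0, 0], [0, 0, 0], [0, 0, 0]]' --rot '[[0, 0, 0], [0, 0, 0], [0, 0, 0], [0, 0, 0]]' --fingers 0.35

```text
clock: 4.52
eef_pos: [536.4, 182.9, 22.2]
tcp_rot: [3.142, 0.0, -3.14]
contact_force: [-0.8, 0.0, 0.5]
opening: 0.349
grasp_force: 0.0
```

>>> play_rows --dp '[[0, 0, -0.5], [0, 0, -1.4], [0, 0, -2.4], [0, 0, -3.4], [0, 0, -4.4]]' --rot '[[0, 0, 0], [0, 0, 0], [0, 0, 0], [0, 0, 0], [0, 0, 0]]'

```text
clock: 4.93
eef_pos: [535.8, 182.7, 199.9]
tcp_rot: [-3.141, -0.0, -3.14]
contact_force: [1.3, 0.2, -0.5]
opening: 0.346
grasp_force: 0.0
```

>>> play_rows --dp '[[0, -0.9, -0.1], [0, -1.9, -0.1], [-0.1, -2.9, -0.1], [-0.1, -3.9, -0.1], [-0.1, -4.9, -0.1]]' --rot '[[0, 0, 1], [0, 0, 2], [0, 0, 3], [0, 0, 4], [0, 0, 5]]' --fingers 0.7

```text
clock: 5.35
eef_pos: [540.3, -14.9, 202.5]
tcp_rot: [3.141, 0.001, 2.614]
contact_force: [0.6, -0.5, -0.7]
opening: 0.701
grasp_force: 0.0
```

>>> play_rows --dp '[[0, 0, 0], [0, 0, 0], [0, 0, 0], [0, 0, 0], [0, 0, 0]]' --rot '[[0, 0, 1], [0, 0, 2], [0, 0, 3], [0, 0, 4], [0, 0, 5]]'

```text
clock: 5.77
eef_pos: [540.4, -13.5, 202.1]
tcp_rot: [3.142, -0.0, 2.09]
contact_force: [-1.1, 0.2, 0.6]
opening: 0.702
grasp_force: 0.0
```

>>> play_rows --dp '[[0, 0, 0], [0, 0, 0], [0, 0, 0], [0, 0, 0], [0, 0, 0]]' --rot '[[0, 0, 1], [0, 0, 2], [0, 0, 3], [0, 0, 4], [0, 0, 5]]'

```text
clock: 6.18
eef_pos: [540.4, -13.2, 202.1]
tcp_rot: [-3.142, -0.0, 1.567]
contact_force: [-0.3, -0.0, 0.1]
opening: 0.702
grasp_force: 0.0
```

>>> play_rows --dp '[[0, 0, 0], [0, 0, 0], [0, 0, 0]]' --rot '[[0, 0, 0], [0, 0, 0], [0, 0, 0]]'

```text
clock: 6.43
eef_pos: [540.4, -13.3, 202.1]
tcp_rot: [-3.142, 0.0, 1.575]
contact_force: [-0.3, -0.1, -0.3]
opening: 0.699
grasp_force: 0.0
```

Run:
```python
from h import *
import pickle
print(pose()[1],telemetry.sense()["tcp_rot"],telemetry.sense()["qpos"]); v=look("wrist","w3"); pickle.dump(v,open("v3.pkl","wb"))
```

```text
[540.40395124 -13.28110717 202.09496372] [-3.14156127e+00  2.24925618e-05  1.57517228e+00] [-2.73312963e-02  2.53918144e-01  1.84368214e+00 -2.71578336e-05
  1.04402303e+00 -3.16935919e-02]
```

View pics/w3.png

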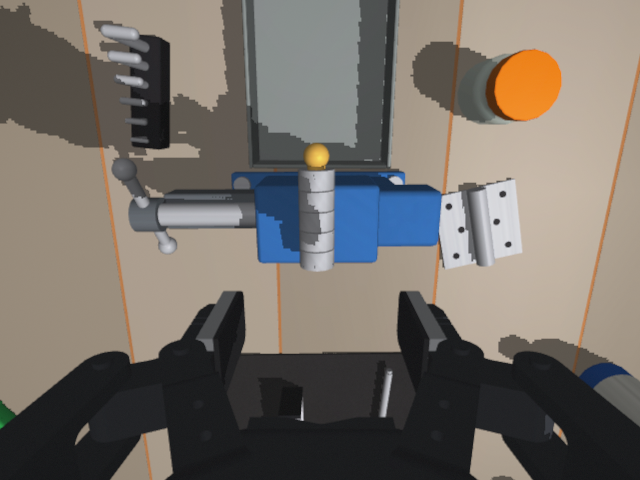

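The wrist view shows the barrel centred at columns 300–335 over rows 167–270. The brass head is at (316,156), and the tray wall sits just past the foot at row 165.

Run:
```python
from h import *
import pickle
v=pickle.load(open("v3.pkl","rb")); hsv=cv2.cvtColor(v["img"],cv2.COLOR_RGB2HSV).astype(int)
m=np.zeros((480,640),np.uint8); m[163:275,285:350]=(hsv[163:275,285:350,1]<60)
L=[];Rr=[]
for y in list(range(192,258,3)):
    xs=np.nonzero(m[y,290:345])[0]+290; L.append((xs.min()-.5,y)); Rr.append((xs.max()+.5,y))
mid=(np.array(L)+np.array(Rr))/2; w=np.array(Rr)[:,0]-np.array(L)[:,0]; print(w)
p=ray(v,mid,132); a=np.polyfit(p[:,1],p[:,0],1); print("x at y=0",a[1],"slope",np.degrees(np.arctan(a[0])), "width mm",w.mean()*209/389)
for y in range(255,276): print(y, int(m[y,308:326].sum()), v["img"][y,312:322].mean().round(), end='; ')
print()
for y in range(160,176): print(y, v["img"][y,317].tolist(),end='; ')
b=(hsv[...,0]>12)&(hsv[...,0]<32)&(hsv[...,1]>150)&(hsv[...,2]>120); b[:140]=0;b[180:]=0;b[:,:300]=0;b[:,335:]=0
(c,rad)=cv2.minEnclosingCircle(big(b)[0]); print("head",c,rad,ray(v,[c],132))
bl=(hsv[...,0]>100)&(hsv[...,0]<125)&(hsv[...,1]>120); 
for x in (270,285,345,360): 
    ys=np.nonzero(bl[150:300,x])[0]+150; print(x,ys.min(),ys.max(),ray(v,[(x,ys.max()+.5)],114).round(1))
print("tray rim near", ray(v,[(250,166),(390,166)],40).round(1), "tray L/R edge", ray(v,[(244,30),(397,30)],40).round(1))
print("side entry ray", ray(look("side"),[(338.8,200.8)],132))
```

```text
[35. 35. 35. 35. 35. 35. 35. 35. 35. 35. 35. 35. 34. 34. 34. 34. 34. 34.
 34. 34. 33. 33.]
x at y=0 537.3198019979443 slope -0.9719258472656154 width mm 18.511568123393317
255 18 184.0; 256 18 185.0; 257 18 186.0; 258 18 187.0; 259 18 188.0; 260 18 188.0; 261 18 189.0; 262 18 190.0; 263 18 190.0; 264 18 191.0; 265 18 188.0; 266 18 184.0; 267 18 184.0; 268 18 187.0; 269 18 191.0; 270 18 186.0; 271 18 166.0; 272 18 145.0; 273 18 145.0; 274 18 145.0; 275 0 145.0; 
160 [239, 202, 92]; 161 [236, 196, 88]; 162 [233, 191, 84]; 163 [230, 185, 84]; 164 [224, 177, 81]; 165 [219, 172, 78]; 166 [191, 147, 67]; 167 [132, 103, 51]; 168 [132, 103, 51]; 169 [129, 101, 53]; 170 [114, 99, 80]; 171 [146, 146, 150]; 172 [186, 187, 193]; 173 [188, 189, 194]; 174 [189, 190, 195]; 175 [190, 190, 196]; head (317.5, 156.4583282470703) 13.246238708496094 [[537.8244591   40.88663074 132.        ]]
270 172 261 [[508.2 -25.3 114. ]]
285 172 262 [[517.5 -26.  114. ]]
345 172 261 [[555.1 -25.1 114. ]]
360 172 261 [[564.5 -25.  114. ]]
tray rim near [[485.1  25.8  40. ]
 [593.   26.4  40. ]] tray L/R edge [[485.1 120.4  40. ]
 [592.7 121.   40. ]]
side entry ray [[541.28815432 -15.1817742  132.        ]]
```

>>> play_rows --dp '[[-0.8, 0.15, 0.2], [-1.6, 0.3, 0.4], [-2.4, 0.5, 0.6], [-3.2, 0.65, 0.8], [-4.0, 0.8, 1.0]]' --rot '[[0, 0, 0], [0, 0, 0], [0, 0, 0], [0, 0, 0], [0, 0, 0]]' --fingers 0.55

```text
clock: 6.95
eef_pos: [572.8, -174.8, 161.8]
tcp_rot: [3.141, 0.0, 1.574]
contact_force: [0.8, -0.6, -0.4]
opening: 0.552
grasp_force: 0.0
```

>>> play_rows --dp '[[-0.8, 0.15, 0.2], [-1.6, 0.3, 0.4], [-2.4, 0.5, 0.6], [-3.2, 0.66, 0.9], [-3.32, 0.66, 1.05]]' --rot '[[0, 0, 0.2], [0, 0, 0.4], [0, 0, 0.6], [0, 0, 0.72], [0, 0, 0.72]]'

```text
clock: 7.37
eef_pos: [599.7, -310.9, 118.9]
tcp_rot: [3.141, 0.002, 1.495]
contact_force: [-0.9, 1.4, -0.5]
opening: 0.553
grasp_force: 0.0
```

>>> play_rows --dp '[[0, 0, 0], [0, 0, 0], [0, 0, 0]]' --rot '[[0, 0, 0], [0, 0, 0], [0, 0, 0]]'

```text
clock: 7.62
eef_pos: [599.0, -304.9, 120.4]
tcp_rot: [-3.141, -0.0, 1.497]
contact_force: [-0.8, -0.8, -0.2]
opening: 0.554
grasp_force: 0.0
```

Run:
```python
from h import *
print(pose()[1],telemetry.sense()["tcp_rot"]); v=look("wrist","w4")
hsv=cv2.cvtColor(v["img"],cv2.COLOR_RGB2HSV).astype(int)
m=((hsv[...,0]<8)|(hsv[...,0]>172))&(hsv[...,1]>140)&(hsv[...,2]>60)
c=big(m)[0]; rc=cv2.minAreaRect(c); print(rc, cv2.boundingRect(c)); b=cv2.boxPoints(rc); q=ray(v,b,23); print(q.round(1)); print(q.mean(0),[np.linalg.norm(q[i]-q[i-1]).round(1) for i in range(4)])
```

```text
[ 598.98222161 -304.93352429  120.3837775 ] [-3.14131585e+00 -4.66729041e-04  1.49744412e+00]
((319.5, 241.5), (123.0, 31.0), 90.0) (304, 180, 32, 124)
[[ 590.9 -266.5   23. ]
 [ 609.8 -267.9   23. ]
 [ 604.7 -350.3   23. ]
 [ 583.9 -348.8   23. ]]
[ 597.31754393 -308.37448995   23.        ] [np.float64(82.6), np.float64(19.0), np.float64(82.6), np.float64(20.8)]
```

View pics/w4.png

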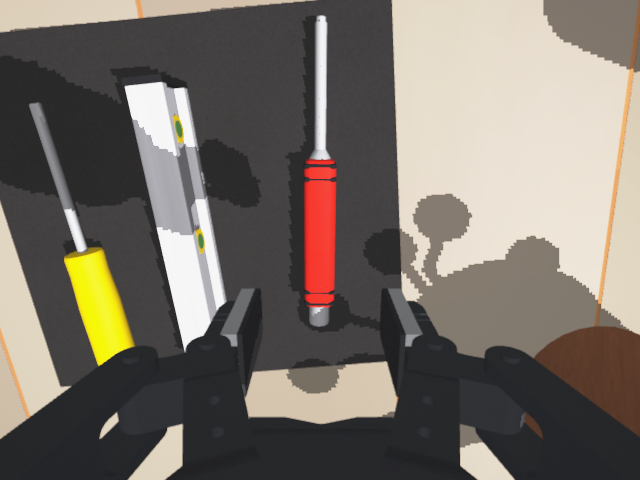

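The view shows the punch nearly vertical in the image: handle at columns 304–336 over rows 157–306, tip at (321,16). The level and screwdriver are clear to the left.

Run:
```python
from h import *
v=look("wrist"); q=ray(v,[(321,16.5),(320.2,157),(319.5,306)],13); print(q.round(1), np.linalg.norm(q[0]-q[1]),np.linalg.norm(q[1]-q[2]))
d=q[0]-q[2]; yaw=np.arctan2(d[1],d[0]); u=d/np.linalg.norm(d); g=(q[0]-130*u+(q[1]+q[2])/2)/2; print(yaw,g, q[0]-130*u); print(tomove([g[0],g[1],5],yaw))
```

```text
[[ 608.1 -175.4   13. ]
 [ 602.  -254.2   13. ]
 [ 594.  -356.9   13. ]] 79.02928675521781 102.97462592509541
1.4932259752117016 [ 598.03973769 -305.29743875   13.        ] [ 598.07104033 -305.04080186   13.        ]
(array([-0.013, -0.034,  2.896]), array([0.006, 0.   , 0.044]))
```

>>> play_rows --dp '[[0, -0.03, 0.7], [-0.01, -0.03, 1.4], [-0.01, -0.03, 2.1], [-0.01, -0.03, 2.6], [-0.01, -0.03, 2.87]]' --rot '[[0, 0, 0.04], [0, 0, 0.04], [0, 0, 0.04], [0, 0, 0.04], [0, 0, 0.04]]'

```text
clock: 8.13
eef_pos: [596.8, -304.7, 3.3]
tcp_rot: [-3.139, -0.001, 1.493]
contact_force: [0.1, -0.3, 0.0]
opening: 0.551
grasp_force: 0.0
```

>>> play_rows --dp '[[0, 0, 0], [0, 0, 0], [0, 0, 0]]' --rot '[[0, 0, 0], [0, 0, 0], [0, 0, 0]]'

```text
clock: 8.38
eef_pos: [599.0, -306.7, 7.0]
tcp_rot: [3.139, 0.001, 1.493]
contact_force: [0.0, -0.1, 0.3]
opening: 0.553
grasp_force: 0.0
```

>>> play_rows --dp '[[0, 0, 0], [0, 0, 0], [0, 0, 0], [0, 0, 0], [0, 0, 0]]' --rot '[[0, 0, 0], [0, 0, 0], [0, 0, 0], [0, 0, 0], [0, 0, 0]]' --fingers 0 --grip_force 90

```text
clock: 8.8
eef_pos: [598.7, -306.9, 7.0]
tcp_rot: [3.14, 0.001, 1.492]
contact_force: [-0.3, 0.9, 7.3]
opening: 0.206
grasp_force: 89.0
```

>>> play_rows --dp '[[0, 0, 0], [0, 0, 0], [0, 0, 0], [0, 0, 0], [0, 0, 0]]' --rot '[[0, 0, 0], [0, 0, 0], [0, 0, 0], [0, 0, 0], [0, 0, 0]]'

```text
clock: 9.22
eef_pos: [598.8, -306.9, 7.1]
tcp_rot: [3.14, 0.001, 1.492]
contact_force: [-0.8, 1.2, 8.5]
opening: 0.211
grasp_force: 89.0
```

>>> play_rows --dp '[[0, 0, -0.4], [0, 0, -1.0], [0, 0, -1.8], [0, 0, -2.5], [0, 0, -2.98]]' --rot '[[0, 0, 0], [0, 0, 0], [0, 0, 0], [0, 0, 0], [0, 0, 0]]'

```text
clock: 9.63
eef_pos: [598.8, -307.0, 127.9]
tcp_rot: [3.139, 0.001, 1.492]
contact_force: [1.2, -0.2, -1.4]
opening: 0.209
grasp_force: 88.2
```

>>> play_rows --dp '[[0.4, -0.3, 0], [1.0, -0.7, 0], [1.7, -1.1, 0], [2.4, -1.5, 0], [2.92, -1.77, 0]]' --rot '[[0, 0, -0.1], [0, 0, -0.3], [0, 0, -0.5], [0, 0, -0.7], [0, 0, -0.77]]'

```text
clock: 10.05
eef_pos: [534.7, -182.6, 124.8]
tcp_rot: [-3.141, -0.001, 1.574]
contact_force: [1.3, -1.4, -1.6]
opening: 0.21
grasp_force: 88.3
```

>>> play_rows --dp '[[0, 0, 0], [0, 0, 0], [0, 0, 0], [0, 0, 0]]' --rot '[[0, 0, 0], [0, 0, 0], [0, 0, 0], [0, 0, 0]]'

```text
clock: 10.38
eef_pos: [537.3, -185.3, 124.9]
tcp_rot: [3.14, 0.001, 1.572]
contact_force: [-0.1, -0.2, -2.1]
opening: 0.209
grasp_force: 88.3
```

Run:
```python
from h import *
import pickle
s=telemetry.sense(); print(pose()[1],s["tcp_rot"],s["contact_force"],s["grasp_force"]); V={n:look(n) for n in("wrist","side","top")}; pickle.dump(V,open("v5.pkl","wb"))
def crop(n,x,y,w,h,f): return cv2.resize(V[n]["img"][y:y+h,x:x+w],None,fx=f,fy=f,interpolation=cv2.INTER_CUBIC)
a=crop("side",310,170,100,100,4); b=crop("top",225,155,100,50,4); c=crop("wrist",220,0,200,200,2); c=cv2.copyMakeBorder(c[:200],0,0,0,0,0)
cv2.imwrite("pics/crop5.png",np.hstack([a,np.vstack([b,c])])[:,:,::-1])
```

```text
[ 537.25304036 -185.32700133  124.86479434] [3.14043530e+00 5.98118999e-04 1.57213646e+00] [-0.0807346  -0.19416643 -2.05406806] 88.31008315086365
```

View pics/crop5.png

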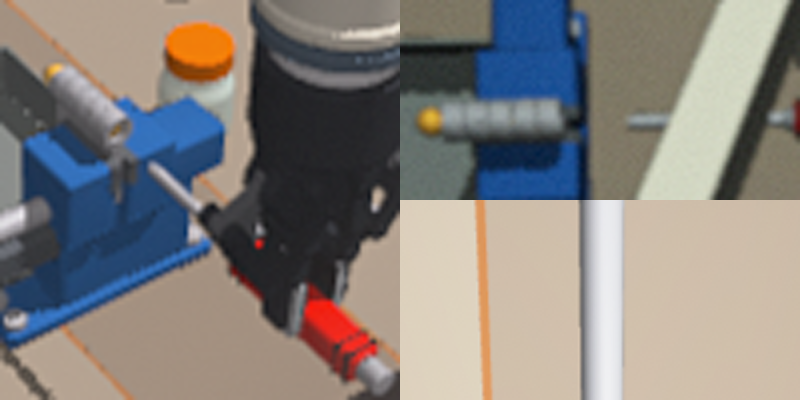

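Side crop: the tip is at about (347.5,211) and the dark mouth with the brass tail is at (340.5,202.5). Top crop: the tip is at (282,185.5) and the barrel's right end at (266,184.5). In the wrist crop the shank runs vertically along column 321.

Run:
```python
from h import *
import pickle
V=pickle.load(open("v5.pkl","rb"))
def tri(ps):
    A=np.zeros((3,3));b=np.zeros(3)
    for n,px in ps:
        v=V[n]; d=v["Rc"]@np.linalg.inv(v["K"])@np.r_[px,1]; d/=np.linalg.norm(d); P=np.eye(3)-np.outer(d,d); A+=P;b+=P@v["c"]
    X=np.linalg.solve(A,b); print(X.round(1),[ (proj(V[n],X)[0]-px).round(2).tolist() for n,px in ps])
print("tip"); tri([("side",(347.3,211)),("top",(281.8,185.4))])
print("tip z131 top",ray(V["top"],[(281.8,185.4)],131),"side",ray(V["side"],[(347.3,211)],131))
print("mouth side z132",ray(V["side"],[(340.5,202.3)],132),"barrel top end", ray(V["top"],[(266.3,184.6)],132), "expected px of mouth", proj(V["side"],[537.5,-19.2,132]),proj(V["top"],[537.5,-19.2,132]))
w=V["wrist"]; g=w["img"].astype(int).sum(2)
im=w["img"].astype(int); sat=im.max(2)-im.min(2)
mid=[]
for y in range(5,150,10):
    xs=np.nonzero(sat[y,295:345]<14)[0]+295; mid.append(((xs.min()+xs.max())/2,y))
mid=np.array(mid); print(mid[::3]); p=ray(w,mid,131); a=np.polyfit(p[:,1],p[:,0],1); print("shank x at tip y=-56:",np.polyval(a,-56),"slope deg",np.degrees(a[0]),p[[0,-1]].round(1))
# side: barrel axis & tail/brass; punch red colour silhouette pitch
```

```text
tip
[535.8 -55.3 133.4] [[0.04, -0.0], [-0.02, 0.04]]
tip z131 top [[536.1558911  -55.16341952 131.        ]] side [[537.42626511 -53.03457134 131.        ]]
mouth side z132 [[541.44064784 -21.54953949 132.        ]] barrel top end [[537.95449161 -25.50652298 132.        ]] expected px of mouth [[338.45275829 202.36517298]] [[263.01614348 184.87825872]]
[[320.5   5. ]
 [320.5  35. ]
 [321.   65. ]
 [320.5  95. ]
 [320.5 125. ]]
shank x at tip y=-56: 536.3518845060167 slope deg -0.11516936889555067 [[ 536.4  -79.   131. ]
 [ 536.5 -121.1  131. ]]
```

Run:
```python
from h import *
import pickle
V=pickle.load(open("v5.pkl","rb")); s=V["side"]; im=s["img"]; hsv=cv2.cvtColor(im,cv2.COLOR_RGB2HSV).astype(int)
b=(hsv[...,0]>10)&(hsv[...,0]<32)&(hsv[...,1]>110); b[:180]=0;b[215:]=0;b[:,:315]=0;b[:,350:]=0
n,l,st,ce=cv2.connectedComponentsWithStats(b.astype(np.uint8)); print(st[1:].tolist(),ce[1:].round(1).tolist())
print("exp head",proj(s,[537.8,40.9,132]),"exp tail",proj(s,[537.5,-17.5,132]))
print(cv2.cvtColor(im,cv2.COLOR_RGB2GRAY)[194:212,328:354])
print(hsv[194:212,328:354,1])
t=V["top"]; th=cv2.cvtColor(t["img"],cv2.COLOR_RGB2HSV).astype(int)
L=[]
for x in range(244,262,2):
    c=th[172:198,x,1]; ys=np.nonzero(c<100)[0]+172; L.append((x,ys.min(),ys.max()))
print(L); L=np.array(L,float); p=ray(t,np.c_[L[:,0],L[:,1:].mean(1)],134); print(p.round(1).tolist())
x=281.8
print("top shank", [ (x,th[180:192,x,2].tolist()) for x in (283,286,289)])
```

```text
[[324, 181, 7, 7, 8], [321, 186, 4, 4, 11], [332, 189, 2, 2, 2], [335, 191, 3, 3, 3], [338, 202, 2, 2, 2]] [[326.6, 183.8], [322.5, 187.4], [332.5, 189.5], [336.0, 192.0], [338.5, 202.5]]
exp head [[323.52858861 188.3267574 ]] exp tail [[338.01440293 201.95710578]]
[[118 133 150 168 174 180 183 187 172 150 121 142 150 129 144 164 167 166
  165 166 168 141 125 131 138 145]
 [103 116 136 156 159 164 183 194 193 179 124 110 108 100 113 146 164 168
  166 167 170 143 128 116 119 127]
 [ 93 105 121 132 144 161 176 188 180 191 166 120  99 100 101 101 137 165
  169 171 146 114 111 104 101 100]
 [ 85  96 110 111 119 146 167 176 168 185 191 174 132 104 101  86 101 136
  138 134 105  88  93 101 101 100]
 [ 80  88  99 101 103 131 148 159 169 183 193 202 183 138 107 103 102 100
   96  87  92 102 101 100 100 101]
 [ 81  83  87  91 104 117 125 140 158 174 188 185 167 129 111 105 103 103
  103 101  99 100 101 101 101 101]
 [ 76  81  82  84  96 103 110 125 146 163 159 137 101  93 111 109 103 103
  103 104 103 101 101 102 101 101]
 [ 64  75  80  80  87  92  97 112 120 134 118 102  95  98 115 111 102 1
[... 3136 characters left out ...]
np.int64(180), np.int64(190)), (248, np.int64(180), np.int64(190)), (250, np.int64(180), np.int64(190)), (252, np.int64(180), np.int64(190)), (254, np.int64(180), np.int64(189)), (256, np.int64(180), np.int64(190)), (258, np.int64(180), np.int64(190)), (260, np.int64(180), np.int64(190))]
[[537.5, 17.0, 134.0], [537.4, 13.1, 134.0], [537.4, 9.3, 134.0], [537.3, 5.5, 134.0], [537.3, 1.7, 134.0], [538.2, -2.2, 134.0], [537.2, -6.0, 134.0], [537.1, -9.8, 134.0], [537.1, -13.7, 134.0]]
top shank [(283, [126, 127, 124, 123, 152, 148, 102, 98, 123, 129, 126, 127]), (286, [126, 126, 116, 125, 160, 150, 102, 96, 126, 129, 125, 128]), (289, [126, 126, 127, 132, 160, 145, 97, 94, 118, 125, 136, 157])]
```

>>> play_rows --dp '[[0, 0.025, -0.015], [0.2, 0.025, -0.015], [0.4, 0.025, -0.015], [0.6, 0.025, -0.015], [0.75, 0.025, -0.015]]' --rot '[[0, 0, 0], [0, 0, 0], [0, 0, 0], [0, 0, 0], [0, 0, 0]]'

```text
clock: 10.95
eef_pos: [537.2, -153.2, 125.0]
tcp_rot: [-3.141, -0.0, 1.573]
contact_force: [-0.5, 0.2, -2.3]
opening: 0.209
grasp_force: 88.3
```

>>> play_rows --dp '[[0, 0, 0], [0, 0, 0], [0, 0, 0]]' --rot '[[0, 0, 0], [0, 0, 0], [0, 0, 0]]'

```text
clock: 11.2
eef_pos: [537.5, -154.3, 125.2]
tcp_rot: [3.141, 0.0, 1.573]
contact_force: [0.1, 0.1, -1.1]
opening: 0.208
grasp_force: 88.3
```

Run:
```python
from h import *
s=telemetry.sense(); print(pose()[1],s["tcp_rot"],s["contact_force"]); 
v=look("side"); t=look("top"); w=look("wrist")
a=cv2.resize(v["img"][180:230,315:365],None,fx=8,fy=8,interpolation=cv2.INTER_CUBIC); b=cv2.resize(t["img"][160:210,230:280],None,fx=8,fy=8,interpolation=cv2.INTER_CUBIC)
cv2.imwrite("pics/crop6.png",np.hstack([a,b])[:,:,::-1])
```

```text
[ 537.54593462 -154.3130048   125.17862263] [3.14138918e+00 1.90740494e-04 1.57325656e+00] [ 0.0999846   0.14042966 -1.08633725]
```

View pics/crop6.png

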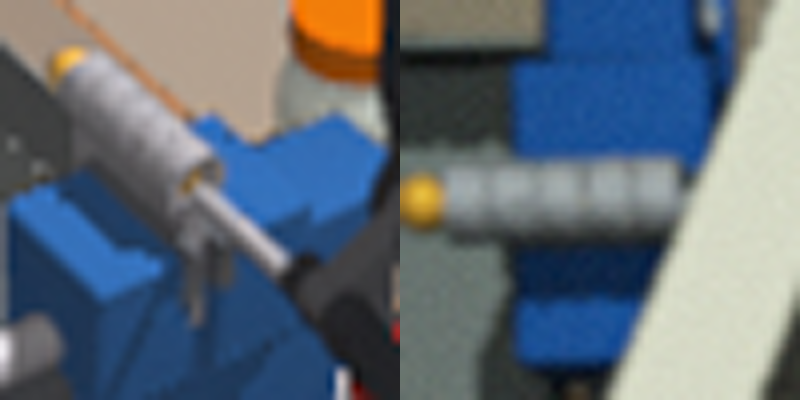

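The crop shows the shank collinear with the barrel in the side view, with its tip at the mouth (200,183 in the crop). I'll advance carefully.

>>> play_rows --dp '[[0.05, 0, 0], [0.1, 0, 0], [0.15, 0, 0], [0.2, 0, 0], [0.25, 0, 0]]' --rot '[[0, 0, 0], [0, 0, 0], [0, 0, 0], [0, 0, 0], [0, 0, 0]]'

```text
clock: 11.77
eef_pos: [537.7, -145.8, 125.4]
tcp_rot: [3.141, 0.003, 1.574]
contact_force: [-0.3, -9.8, -1.8]
opening: 0.212
grasp_force: 88.3
```

>>> play_rows --dp '[[0.05, 0, 0], [0.1, 0, 0], [0.15, 0, 0], [0.2, 0, 0], [0.25, 0, 0]]' --rot '[[0, 0, 0], [0, 0, 0], [0, 0, 0], [0, 0, 0], [0, 0, 0]]'

```text
clock: 12.18
eef_pos: [537.6, -136.0, 125.4]
tcp_rot: [3.141, 0.003, 1.574]
contact_force: [-0.9, -9.6, -2.0]
opening: 0.205
grasp_force: 88.3
```

>>> play_rows --dp '[[0.07, 0, 0], [0.14, 0, 0], [0.21, 0, 0], [0.28, 0, 0], [0.35, 0, 0]]' --rot '[[0, 0, 0], [0, 0, 0], [0, 0, 0], [0, 0, 0], [0, 0, 0]]'

```text
clock: 12.6
eef_pos: [537.4, -121.5, 125.3]
tcp_rot: [3.141, 0.002, 1.573]
contact_force: [-0.5, -4.2, -1.1]
opening: 0.21
grasp_force: 88.3
```

>>> play_rows --dp '[[0.07, 0, 0], [0.14, 0, 0], [0.21, 0, 0], [0.28, 0, 0], [0.35, 0, 0]]' --rot '[[0, 0, 0], [0, 0, 0], [0, 0, 0], [0, 0, 0], [0, 0, 0]]'

```text
clock: 13.02
eef_pos: [537.3, -106.0, 125.1]
tcp_rot: [3.142, -0.0, 1.573]
contact_force: [-0.2, -1.2, -1.5]
opening: 0.212
grasp_force: 88.3
```

```bash
cat > brass.py <<'E'
from h import *
print(pose()[1],telemetry.sense()["contact_force"])
for n,(x0,x1,y0,y1) in (("top",(150,245,150,225)),("side",(230,335,140,230))):
    v=look(n); hsv=cv2.cvtColor(v["img"],cv2.COLOR_RGB2HSV).astype(int)
    b=(hsv[...,0]>14)&(hsv[...,0]<30)&(hsv[...,1]>120)&(hsv[...,2]>70); m=np.zeros_like(b); m[y0:y1,x0:x1]=b[y0:y1,x0:x1]
    k,l,st,ce=cv2.connectedComponentsWithStats(m.astype(np.uint8))
    for i in range(1,k):
        if st[i,4]>4: print(n,st[i].tolist(),ce[i].round(1),"z132",ray(v,[ce[i]],132)[0].round(1),"z10",ray(v,[ce[i]],10)[0].round(1))
E
python3 brass.py
```

```text
[ 537.3497148  -105.98993449  125.09062784] [-0.19031895 -1.1875754  -1.50882322]
top [211, 184, 15, 6, 71] [217.2 186.1] z132 [536.3  68.6 132. ] z10 [552.3  93.7  10. ]
side [312, 185, 11, 7, 48] [316.4 188.2] z132 [524.4  50.2 132. ] z10 [608.7 179.6  10. ]
```

Run:
```python
from h import *
p=pose()[1]
v=look("wrist"); hsv=cv2.cvtColor(v["img"],cv2.COLOR_RGB2HSV).astype(int)
m=((hsv[...,0]<8)|(hsv[...,0]>172))&(hsv[...,1]>140)&(hsv[...,2]>50); m[:,:270]=0;m[:,370:]=0
ys,xs=np.nonzero(m); print(xs.min(),xs.max(),ys.min(),ys.max()); print("handle front top edge rel TCP",ray(v,[(321,ys.min())],p[2]+16)[0]-p)
t=look("top"); h=cv2.cvtColor(t["img"],cv2.COLOR_RGB2HSV).astype(int); print(t["img"][182:194:1,206:238:2].tolist()[4]); print(h[184:192,206:236,1])
```

```text
292 349 181 424
handle front top edge rel TCP [-0.63384748 53.47863025 16.        ]
[[105, 119, 113], [102, 114, 109], [106, 115, 109], [169, 130, 53], [227, 182, 61], [190, 148, 48], [180, 137, 40], [178, 137, 42], [173, 131, 38], [170, 134, 60], [198, 202, 184], [219, 223, 203], [215, 222, 201], [216, 221, 201], [215, 219, 199], [217, 220, 202]]
[[ 28  28  26  22  29  17  56 117 150 156 136 103  89  95 105 124 133 140
  145 105  42  22  24  24  24  24  25  22  24  22]
 [ 27  22  27  22  24  38 136 182 189 188 187 174 174 176 181 179 190 191
  183 107  35  25  24  24  23  21  24  23  24  23]
 [ 30  24  27  24  20  76 175 189 186 188 191 190 198 194 195 192 199 200
  165  73  23  23  23  23  24  23  23  25  23  23]
 [ 22  28  20  26  20  82 178 193 185 189 194 194 198 198 197 194 198 195
  120  43  26  23  22  24  24  23  23  23  24  22]
 [ 31  29  24  28  20  55 160 194 191 192 196 193 198 180 173 176 173 133
   53  26  24  22  23  24  24  24  24  23  23  24]
 [ 24  24  22  27  30  21 100 185 187 196 190 139  77  54  51  39  41  35
   30  24  23  22  24  23  22  23  23  23  23  21]
 [ 24  28  24  26  28  19  22  73 106 117  75  22  23  25  27  29  33  21
   22  26  23  23  27  24  24  26  25  23  21  23]
 [ 26  24  26  22  22  29  25  19  18  19  17  25  26  28  26  24  24  23
   28  25  25  23  24  23  23  24  23  23  25  23]]
```

>>> play_rows --dp '[[0.07, 0, 0], [0.14, 0, 0], [0.21, 0, 0], [0.28, 0, 0], [0.33, 0, 0]]' --rot '[[0, 0, 0], [0, 0, 0], [0, 0, 0], [0, 0, 0], [0, 0, 0]]'

```text
clock: 13.63
eef_pos: [537.2, -92.8, 125.1]
tcp_rot: [-3.142, -0.0, 1.573]
contact_force: [0.1, 0.0, -1.8]
opening: 0.208
grasp_force: 88.3
```

```bash
python3 brass.py
```

```text
[537.24422534 -92.81065489 125.07088773] [ 0.14695013  0.03945569 -1.76213924]
top [206, 191, 6, 5, 24] [208.3 192.8] z132 [523.6  85.7 132. ] z10 [538. 113.  10.]
side [306, 210, 10, 11, 43] [310.4 214.4] z132 [463.2 -18.7 132. ] z10 [536.9  98.8  10. ]
```

The pin has dropped and its head reads inside the tray. I'll withdraw and return the punch to the mat.

>>> play_rows --dp '[[-0.3, 0, 0], [-0.8, 0, 0], [-1.3, 0, 0], [-1.9, 0, 0], [-2.4, 0, 0]]' --rot '[[0, 0, 0], [0, 0, 0], [0, 0, 0], [0, 0, 0], [0, 0, 0]]'

```text
clock: 14.15
eef_pos: [537.4, -191.2, 125.2]
tcp_rot: [3.141, 0.001, 1.573]
contact_force: [0.2, -1.0, -1.7]
opening: 0.211
grasp_force: 88.3
```

>>> play_rows --dp '[[0, 0, 0], [0, 0, 0]]' --rot '[[0, 0, 0], [0, 0, 0]]'

```text
clock: 14.32
eef_pos: [537.3, -190.7, 125.0]
tcp_rot: [3.142, 0.0, 1.571]
contact_force: [0.1, -1.2, -2.3]
opening: 0.21
grasp_force: 88.3
```

```bash
python3 brass.py; python3 -c "
from h import *
print(tomove([598.8,-306.9,60],1.492))"
```

```text
[ 537.29706618 -190.65816351  125.03251134] [ 0.07653359 -1.15204795 -2.33215741]
top [206, 190, 30, 6, 145] [220.4 192.8] z132 [523.3  62.5 132. ] z10 [537.6  86.9  10. ]
side [306, 210, 10, 11, 44] [310.5 214.5] z132 [463.2 -19.  132. ] z10 [537.   98.4  10. ]
(array([-2.945,  1.537,  1.623]), array([-0.004, -0.003,  0.765]))
```

The pin lies flat in the tray at x ≈ 538, y ≈ 57–115. Next I'll lay the punch down.

>>> play_rows --dp '[[-0.5, 0.3, 0.1], [-1.2, 0.6, 0.4], [-1.9, 1.0, 0.8], [-2.6, 1.3, 1.2], [-2.94, 1.54, 1.6]]' --rot '[[0, 0, 0.1], [0, 0, 0.3], [0, 0, 0.5], [0, 0, 0.7], [0, 0, 0.76]]'

```text
clock: 14.83
eef_pos: [600.8, -308.9, 60.7]
tcp_rot: [3.14, 0.001, 1.492]
contact_force: [0.3, -0.3, -1.1]
opening: 0.207
grasp_force: 88.4
```

>>> play_rows --dp '[[0, 0, 0.2], [0, 0, 0.5], [0, 0, 0.8], [0, 0, 1.05], [0, 0, 1.05]]' --rot '[[0, 0, 0], [0, 0, 0], [0, 0, 0], [0, 0, 0], [0, 0, 0]]'

```text
clock: 15.25
eef_pos: [597.7, -304.9, 16.8]
tcp_rot: [-3.138, -0.002, 1.494]
contact_force: [-0.4, 0.3, -2.0]
opening: 0.209
grasp_force: 88.4
```

>>> play_rows --dp '[[0, 0, 0], [0, 0, 0]]' --rot '[[0, 0, 0], [0, 0, 0]]'

```text
clock: 15.42
eef_pos: [599.6, -306.4, 19.7]
tcp_rot: [3.141, 0.0, 1.494]
contact_force: [0.6, 0.0, -0.6]
opening: 0.213
grasp_force: 88.4
```

Another 12 mm down to reach z ≈ 7.5.

>>> play_rows --dp '[[0, 0, 0.08], [0, 0, 0.16], [0, 0, 0.24], [0, 0, 0.3], [0, 0, 0.3]]' --rot '[[0, 0, 0], [0, 0, 0], [0, 0, 0], [0, 0, 0], [0, 0, 0]]'

```text
clock: 15.83
eef_pos: [599.3, -306.7, 7.1]
tcp_rot: [-3.142, -0.0, 1.493]
contact_force: [0.2, 0.1, -0.8]
opening: 0.209
grasp_force: 88.4
```

>>> play_rows --dp '[[0, 0, 0], [0, 0, 0]]' --rot '[[0, 0, 0], [0, 0, 0]]'

```text
clock: 16.0
eef_pos: [599.3, -306.7, 7.1]
tcp_rot: [-3.142, -0.0, 1.493]
contact_force: [-1.3, 0.7, -0.3]
opening: 0.21
grasp_force: 88.6
```

>>> play_rows --dp '[[0, 0, 0.02], [0, 0, 0.02], [0, 0, 0.02]]' --rot '[[0, 0, 0], [0, 0, 0], [0, 0, 0]]'

```text
clock: 16.25
eef_pos: [599.3, -306.8, 7.1]
tcp_rot: [3.142, 0.0, 1.493]
contact_force: [-3.2, 0.5, 8.2]
opening: 0.208
grasp_force: 89.7
```

>>> play_rows --dp '[[0, 0, 0], [0, 0, 0], [0, 0, 0], [0, 0, 0], [0, 0, 0]]' --rot '[[0, 0, 0], [0, 0, 0], [0, 0, 0], [0, 0, 0], [0, 0, 0]]' --fingers 0.5

```text
clock: 16.67
eef_pos: [599.3, -306.7, 6.1]
tcp_rot: [-3.142, -0.0, 1.493]
contact_force: [-0.5, 0.2, 0.5]
opening: 0.499
grasp_force: 0.0
```

>>> play_rows --dp '[[0, 0, -0.4], [0, 0, -1.2], [0, 0, -2.0], [0, 0, -2.9], [0, 0, -3.8]]' --rot '[[0, 0, 0], [0, 0, 0], [0, 0, 0], [0, 0, 0], [0, 0, 0]]'

```text
clock: 17.08
eef_pos: [598.9, -306.5, 159.4]
tcp_rot: [-3.141, -0.0, 1.493]
contact_force: [0.3, -0.5, -0.8]
opening: 0.503
grasp_force: 0.0
```

>>> play_rows --dp '[[0, 0, 0], [0, 0, 0], [0, 0, 0], [0, 0, 0]]' --rot '[[0, 0, 0], [0, 0, 0], [0, 0, 0], [0, 0, 0]]'

```text
clock: 17.42
eef_pos: [598.3, -306.2, 156.6]
tcp_rot: [-3.139, -0.001, 1.493]
contact_force: [-0.4, -0.7, 0.4]
opening: 0.498
grasp_force: 0.0
```

```bash
python3 brass.py
python3 - <<'E'
from h import *
v=look("wrist"); hsv=cv2.cvtColor(v["img"],cv2.COLOR_RGB2HSV).astype(int)
m=((hsv[...,0]<8)|(hsv[...,0]>172))&(hsv[...,1]>140)&(hsv[...,2]>60)
q=ray(v,cv2.boxPoints(cv2.minAreaRect(big(m)[0])),13); print("punch",q.mean(0).round(1),[np.linalg.norm(q[i]-q[i-1]).round(1) for i in range(4)])
# other things: top image now vs first, away from the moved parts
a=cv2.imread("pics/top0.png")[:,:,::-1].astype(int); b=look("top")["img"].astype(int); d=np.abs(a-b).max(2)>60
for n,(x0,y0,x1,y1) in dict(jar=(205,108,238,145),spare=(254,104,298,146),hex=(198,244,248,266),sd=(355,224,452,246),level=(352,190,452,210)).items(): print(n,d[y0:y1,x0:x1].mean().round(3))
E
```

```text
[ 598.33224273 -306.2009111   156.61208283] [-0.41663899 -0.65873371  0.42209059]
top [206, 190, 30, 6, 131] [220.8 192.6] z132 [523.8  61.8 132. ] z10 [538.1  86.   10. ]
side [306, 210, 10, 11, 43] [310.4 214.4] z132 [463.2 -18.7 132. ] z10 [536.9  98.8  10. ]
punch [ 598.7 -306.8   13. ] [np.float64(76.8), np.float64(19.6), np.float64(76.8), np.float64(21.1)]
jar 0.0
spare 0.0
hex 0.0
sd 0.949
level 0.636
```

The punch is back on the mat, the pin is in the tray, and the jar, spare hinge and hex keys haven't moved. The screwdriver and level only differ because the arm hides them in the top view.

```bash
python3 -c "
from rig import r
print(r.sign_off())"
```

```text
the job is handed in; nothing more can be done
None
```

I've handed the job in: the tray is under the hinge's exit end with the pin lying in it, and the punch is back on the mat, all in about 17 s; the jar, spare hinge and hex keys are unmoved by the final top image, while the arm hid the screwdriver and level, so I couldn't re-check those two.

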